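# Steady the swinging cutlery pail into its holder

### The arm

A 6-joint arm with a two-finger parallel gripper is mounted at the origin on the work surface. World frame = base frame: x ahead of the robot, y to its left, z up, the work surface at z = 0. Lengths are in m, angles in degrees, forces in N, time in s.
With the tool pointing down it reaches from about 0.25 to 0.775 m from the base axis. Payload 4 kg.
Tool frame: the origin (TCP) lies at the very end of the fingers, on their centre line; the grasp point (between the pads) lies 19 mm behind it; z points along the fingers, y is the line along which they close (so a half turn about z gives the same grasp; the last joint's range is limited). The gripper opens to 94 mm and grips with 3 to 60 N. Pads are 16 mm wide; open, the fingers measure 119 mm over their backs; the gripper's body (75 mm by 177 mm) begins 78 mm behind the grasp point.
Start: joints at [-79.131, 4.996, 78.535, -0, 96.463, -5.907], TCP at [0.159, -0.527, 0.206] pointing down, gripper open.
Joint ranges: [-177.83, 177.83], [-43.37, 116.18], [15.69, 146.23], [-61.86, 241.86], [9.47, 152.12], [-147.06, 147.06]. Speed limits (degrees/s): [159.86, 159.86, 180, 180, 180, 180].

### API

Orientations are given as a 3x3 rotation matrix whose columns are the frame's x, y, z axes.
In Python, from bench import robot gives the robot as it stands. The module is installed in compiled form; this text tells all that it offers.
- The arm moves only by the tool servo_tool, never from a script. Its argument "steps" is one flat list of numbers, 4 for each row, row after row: the shift along the tool's x, y, z each as a share of 0.3 m, from -1 to 1, then the turn about the tool's z as a share of 2 pi rad, from -1 to 1. A call has 1 to 12 rows; each row is the pose to reach, as a shift and turn from the pose commanded when the call began, along the tool's axes at that moment, turning the shorter way round; what a row does not reach only later rows make up. A row lasts 1/8 s, in which the tool goes at most 62.5 mm and 10.7 degrees, less where a joint would pass 70% of its speed; a pose out of reach is approached as far as the arm can. A call with a number of a shift or a turn outside -1 to 1 is refused whole. A call with a gripper value outside its range is refused whole. "fingers" is the opening, from -1 (shut) to 1 (fully open), set as the call begins (left out, the last holds). The fingers move at their own pace and stop on an object; "grip_force" is the grip in N (left out, the last holds). Time passes only in rows, so rows that repeat a pose let the fingers close. It gives the time, the measured TCP pose, the force, the opening and the grip force at its end, in the units of the state.
- robot.sense(): the state, without advancing time (a new reading comes with each control period).
- robot.get_image(name): name is "scene" or "top" or "wrist"; returns the picture (420x560x3 uint8, red, green, blue); there is no depth.
- robot.camera_params(name): a dict with "fx", "fy", "cx", "cy" (pixels), "pose" (4x4, takes a point from camera to world coordinates). Camera axes: x right, y down, z forward; pixel columns grow to the right and rows downward; lengths in m; the calibration is good to about 2 mm. A picture is of the moment at which its call begins: read the wrist's pose just before it. camera_params takes no time and is no camera call; for the wrist camera it gives the pose at the moment of the call.
- robot.job_done(): hands the job in; it is judged then, once.
The state is a dict: "t": time; "qpos": joint angles; "qvel": joint speeds; "joint_efforts": joint torques, N m; "tool_pos": TCP position; "eef_rot": TCP orientation; "wrist_force": force on the tool from outside, world axes, zero at the start; "wrist_torque": the same for the moment, N m; "grip_width": finger opening in m; "grip_force": force on a finger pad.
Only numpy, scipy, OpenCV 4.12 (cv2) and the standard library are available. Lean on these libraries where they do the work, as an engineer would, in place of code of your own. Each camera call takes 0.05 s, during which the arm holds its last target. There are 200 camera calls.

### The job

The washed cutlery pail is draining in the slanted holder. Lift it out by the loose-turning grip of its hoop handle, carry it across and steady it until it hangs plumb and still, centred above the mouth of the upright round holder, for about three seconds, then lower it gently all the way in, let go and leave it standing there. Touch nothing of the pail but its grip, do not let it touch the worktop or strike the upright holder while it swings or leans, and leave the sauce bottle and salt jar where they are.

Things in the scene. Friction and masses are not known exactly. Their poses are not given: they have to be found in the camera images.
- grip: black plastic grip sleeve of the pail's hoop handle: a level bar 90 mm long (its x axis), 22 mm wide (its y axis), 26 mm high, edges rounded; origin at its centre, on the pivot axis, 258 mm above the worktop at the start. It turns freely on the hoop wire about its x axis. Pinch it at its middle from above, fingers closing along its y. Mass 0.06 kg.
- pail: perforated steel cutlery pail and its rigid wire hoop, hanging on the grip: 100 mm diameter, 140 mm tall; the hoop's uprights stand 54 mm either side of the middle; cutlery rises up to 45 mm above the rim. Origin at the grip's centre (pivot axis), z axis up along the pail (vertical when plumb), x along the grip. Mass 0.65 kg nominal, hidden 0.5 to 0.85; centre of mass 185 mm below the pivot.
- swing (a joint): angle of the pail about the pivot, rad: 0 when it leans 0.32 rad as in the slanted holder, +0.32 when plumb; beyond that its foot is on the grip's +y side. It swings freely across the bar (along the grip's y), period 0.90 s nominal, almost undamped (left alone, a swing takes about a minute to fall to a third). It starts to swing as soon as the foot leaves the slanted cup.
- pail_foot (a point): centre of the pail's underside, 240 mm below the pivot along the pail's axis
- rack: slanted draining holder, fixed: sheet-metal base plate 170 x 200 mm with side cheeks and a round cup 45 mm deep inside, inner diameter 107 mm. The cup's axis leans 0.32 rad from vertical: its mouth looks up and towards the rack's own +y; its lip is at most 91 mm above the worktop. Origin on the worktop at the centre of the base plate.
- rack_cup (a point): centre of the cup's inner floor, where the pail's foot stands at the start: 35 mm to the -y side of the rack's origin, 30 mm above the worktop. The grip's centre starts 240 mm from here along the cup's axis (0, sin 0.32, cos 0.32 in the rack's frame).
- holder: upright round holder, fixed: base plate 170 x 170 mm with a round upright collar, inner diameter 128 mm, outer diameter 136 mm, rim 48 mm above the worktop. Origin on the worktop under the collar's centre
- holder_seat (a point): centre of the upright holder's inner floor, 8 mm above the worktop, where the pail's foot is to stand; the collar's rim is 40 mm higher
- table: the stainless steel worktop, top surface at height 0
- sauce_bottle: bystander: red plastic squeeze bottle, 60 mm diameter, 170 mm tall, origin under its base
- salt_jar: bystander: glass jar with a steel lid, 68 mm diameter, 75 mm tall, origin under its base
Things that resemble listed ones, but are neither listed nor needed, are in the scene too. Leave any brown or pink look-alike of the holder alone.

How it is judged:
By the outcome, as a careful person would: the job done as asked, in the order asked, and still so for the second after the job is handed in, with the robot touching nothing.
It also fails if it takes over 56 s, if anything falls off the work surface, if the arm or the gripper's body presses on something with over 40 N, if the wrist force passes 120 N, or if a joint passes its speed limit or range.

## Working session

There is one attempt and no reset: what is moved stays moved. The work goes in short steps, Python scripts to look and compute and a tool call to move; the robot and the scene stay as the last step left them, time stands still between calls to the robot, and variables do not carry over. Pictures are saved under pics/ and viewed, at most 10 in all, crops included, and the job is handed in when it is done.

Besides the shell and the picture viewer there is one more tool, called by a JSON object that holds its "name" and its "arguments". servo_tool: Moves the arm, as the interface text tells. Shift numbers are shares of 0.3 m and turn numbers shares of 2 pi rad, none past 1 either way. Its arguments: {"type":"object","properties":{"steps":{"type":"array"},"fingers":{"type":"number"},"grip_force":{"type":"number"}},"required":["steps"]}

```bash
mkdir -p pics; python3 - <<'E'
from bench import robot
import cv2
for n in("scene","top"):
    p=robot.camera_params(n);print(n,p)
    cv2.imwrite(f"pics/{n}0.png",robot.get_image(n)[:,:,::-1])
s=robot.sense();print(s)
E
```

```text
scene {'fx': 427.94329021963284, 'fy': 427.94329021963284, 'cx': 271.7226408848205, 'cy': 211.04985153769138, 'pose': array([[-0.85209987,  0.42500145, -0.30544979,  0.9231792 ],
       [ 0.52323107,  0.70562268, -0.47783457,  0.43865791],
       [ 0.01245191, -0.5669836 , -0.82363496,  1.18600041],
       [ 0.        ,  0.        ,  0.        ,  1.        ]])}
top {'fx': 506.08933599575596, 'fy': 506.08933599575596, 'cx': 277.1087313140497, 'cy': 214.81722434489066, 'pose': array([[ 0.01200414, -0.99655124,  0.08210675,  0.40738337],
       [-0.99989259, -0.01265371, -0.00739547, -0.13038379],
       [ 0.00840892, -0.08200915, -0.9965961 ,  1.57111776],
       [ 0.        ,  0.        ,  0.        ,  1.        ]])}
{'t': 0.1, 'qpos': array([-7.91323539e+01,  5.03631342e+00,  7.86130307e+01, -6.82883947e-04,
        9.64620858e+01, -5.90638228e+00]), 'qvel': array([-0.03167063, -0.10600212, -0.11967585,  0.01559332, -0.06354181,
        0.00721082]), 'joint_efforts': array([ 2.04790151e-03, -3.41252661e+01, -3.03300655e+01,  7.19840568e-02,
        3.04665836e-02, -1.02184199e-04]), 'tool_pos': array([ 0.15863846, -0.52613239,  0.20443453]), 'eef_rot': array([[ 9.57450834e-01,  2.88596184e-01, -3.78308195e-04],
       [ 2.88596371e-01, -9.57448952e-01,  1.90770533e-03],
       [ 1.88345694e-04, -1.93571243e-03, -9.99998109e-01]]), 'wrist_force': array([-0.17333573, -0.17767093, -0.0408352 ]), 'wrist_torque': array([ 0.04572567,  0.05060731, -0.01151855]), 'grip_force': 0.0, 'grip_width': 0.09389631625728699}
```

View pics/scene0.png

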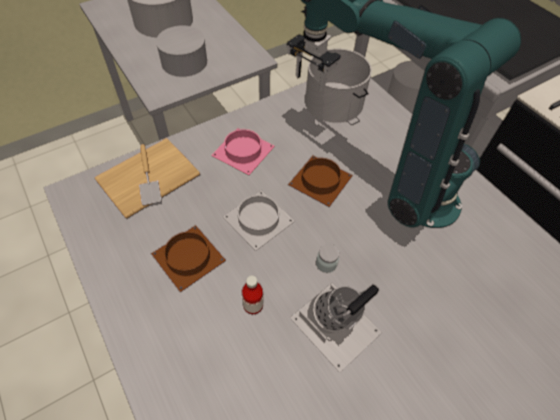

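View pics/top0.png

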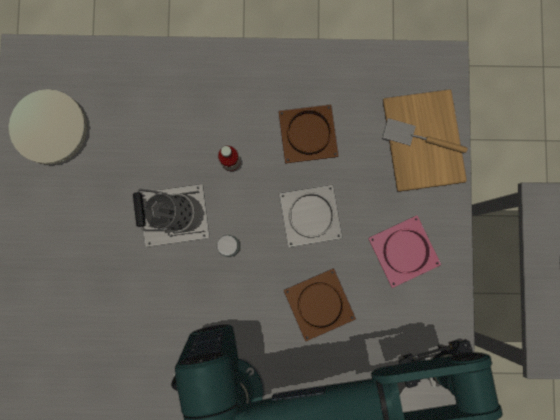

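The scene holds one pale steel holder (top 311,215), two brown look-alikes (308,133 and 320,304) and one pink (405,250). The pale one fits the description. The pail is in the rack at top (172,212) with its grip near (140,210). The bottle is at (229,157) and the jar at (228,246). Next I'll confirm with one enlarged crop.

```bash
cat > h.py <<'E'
from bench import robot
import numpy as np, cv2
def ray(n,u,v,z):
    p=robot.camera_params(n);T=p["pose"]
    d=T[:3,:3]@[(u-p["cx"])/p["fx"],(v-p["cy"])/p["fy"],1];o=T[:3,3]
    return o+d*(z-o[2])/d[2]
def proj(n,X):
    p=robot.camera_params(n);T=p["pose"];c=T[:3,:3].T@(np.array(X)-T[:3,3])
    return np.array([p["cx"]+p["fx"]*c[0]/c[2],p["cy"]+p["fy"]*c[1]/c[2]])
E
python3 - <<'E'
from h import *
t=cv2.imread("pics/top0.png");s=cv2.imread("pics/scene0.png")
a=cv2.resize(t[140:280,120:360],None,fx=3.3,fy=3.3,interpolation=cv2.INTER_CUBIC)
cv2.imwrite("pics/crop1.png",a)
for n,u,v,z in[("top",140,210,.271),("top",311,215,.048),("top",229,152,.17),("top",228,246,.075)]:print(u,v,ray(n,u,v,z))
E
```

```text
140 210 [0.52245555 0.21299996 0.271     ]
311 215 [ 0.53361486 -0.24409026  0.048     ]
229 152 [ 0.6978499  -0.00375064  0.17      ]
228 246 [0.43654451 0.00221961 0.075     ]
```

View pics/crop1.png

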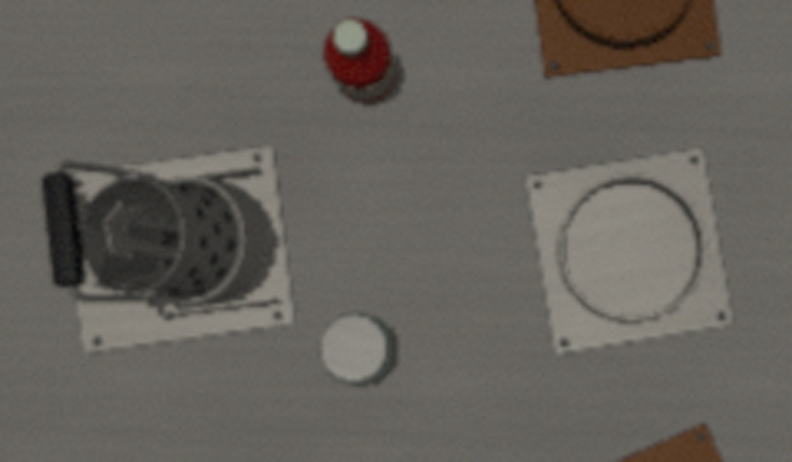

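The crop confirms the pale holder: its collar is centred near crop (630,250), and its rim and plate match the description. The grip's middle is at crop (63,230), turned about 7°. I'll move above the grip.

{"name": "servo_tool", "arguments": {"steps": [0, 0, -0.667, 0, 0, 0, -0.667, 0, 0.933, -1, -0.667, 0, 0.933, -1, -0.667, 0, 0.933, -1, -0.667, 0, 0.933, -1, -0.667, 0, 0.933, -1, -0.667, 0, 0.933, -1, -0.667, 0, 0.933, -1, -0.667, 0, 0.933, -1, -0.667, 0], "fingers": 1}}

```text
t: 1.35
tool_pos: [0.3408, -0.1566, 0.4062]
eef_rot: [[0.956, 0.294, 0.001], [0.294, -0.956, -0.001], [0.001, 0.001, -1.0]]
wrist_force: [-0.2, -0.4, -0.5]
grip_width: 0.0939
grip_force: 0.0
```

{"name": "servo_tool", "arguments": {"steps": [0.937, -1, 0, 0.027, 0.937, -1, 0, 0.027, 0.937, -1, 0, 0.027, 0.937, -1, 0, 0.027, 0.937, -1, 0, 0.027, 0.937, -1, 0, 0.027, 0.937, -1, 0, 0.027, 0.937, -1, 0, 0.027, 0.937, -1, 0, 0.027]}}

```text
t: 2.48
tool_pos: [0.523, 0.2083, 0.4048]
eef_rot: [[0.993, 0.121, -0.002], [0.121, -0.993, -0.001], [-0.002, 0.001, -1.0]]
wrist_force: [-0.0, -1.1, -0.0]
grip_width: 0.0942
grip_force: 0.0
```

```bash
python3 - <<'E'
from h import *
s=robot.sense();print(s["t"],s["tool_pos"],s["eef_rot"],s["qpos"],s["wrist_force"])
p=robot.camera_params("wrist");print(p)
w=robot.get_image("wrist")[:,:,::-1];cv2.imwrite("pics/w1.png",w)
t=robot.get_image("top")[:,:,::-1];cv2.imwrite("pics/t1.png",t)
print(proj("wrist",[.522,.213,.271]))
E
```

```text
2.475 [0.52300792 0.2082642  0.40480824] [[ 0.99264525  0.12104982 -0.00153451]
 [ 0.12104784 -0.9926458  -0.00132042]
 [-0.00168306  0.00112496 -0.99999795]] [ 1.59726813e+01  9.85357412e+00  5.04100851e+01 -5.59598399e-02
  1.19841674e+02  9.89922355e+01] [-0.04958808 -1.13172909 -0.00986371]
{'fx': 338.40564185595764, 'fy': 338.40564185595764, 'cx': 280.78195395893187, 'cy': 214.9481956186886, 'pose': array([[ 1.22460380e-01, -9.52335622e-01, -2.79392767e-01,
         6.03713481e-01],
       [-9.92473020e-01, -1.17260444e-01, -3.53170408e-02,
         2.17333537e-01],
       [ 8.71956224e-04,  2.81614721e-01, -9.59527169e-01,
         5.84520769e-01],
       [ 0.00000000e+00,  0.00000000e+00,  0.00000000e+00,
         1.00000000e+00]])}
[274.38059779 204.07277757]
```

View pics/w1.png

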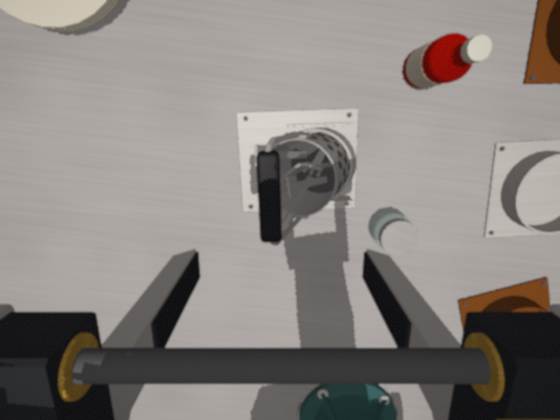

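The wrist view shows the grip as a black bar from (268,152) to (270,241). The rack plate is square to the image and the fingers straddle the bar. I'll refine these numerically.

```bash
python3 - <<'E'
from h import *
w=cv2.imread("pics/w1.png");t=cv2.imread("pics/t1.png")
def big(m,pt):
    cs,_=cv2.findContours(m,0,2);return max((c for c in cs if cv2.pointPolygonTest(cv2.convexHull(c),pt,False)>0),key=cv2.contourArea)
m=((w.max(2)<35)*255).astype(np.uint8);m[:, :245]=0;m[:,290:]=0;m[:140]=0;m[250:]=0
m=cv2.morphologyEx(m,cv2.MORPH_OPEN,np.ones((7,7)))
c=big(m,(269,197));r=cv2.minAreaRect(c);print("grip wrist",r)
b=cv2.boxPoints(r)
B=np.array([ray("wrist",*q,.268) for q in b]);print(B.mean(0),B[:,:2]-B.mean(0)[:2])
m=((t.max(2)<45)*255).astype(np.uint8);m[:,:128]=0;m[:,150:]=0;m[:185]=0;m[235:]=0
m=cv2.morphologyEx(m,cv2.MORPH_OPEN,np.ones((4,4)))
r=cv2.minAreaRect(big(m,(139,210)));print("grip top",r);B=np.array([ray("top",*q,.268) for q in cv2.boxPoints(r)]);print(B.mean(0),B[:,:2]-B.mean(0)[:2])
hsv=cv2.cvtColor(t,cv2.COLOR_BGR2HSV);print(t[215,311],t[215,260],t[190,290])
m=((t.min(2)>128)*255).astype(np.uint8);m[:,:265]=0;m[:,355:]=0;m[:170]=0;m[260:]=0
m=cv2.morphologyEx(m,cv2.MORPH_OPEN,np.ones((3,3)))
c=big(m,(311,215));r=cv2.minAreaRect(c);print("holder",r);B=np.array([ray("top",*q,.006) for q in cv2.boxPoints(r)]);print(B.mean(0),np.linalg.norm(np.diff(B,axis=0),axis=1))
P=B.mean(0)
# overlay rims
o=cv2.resize(t,None,fx=6,fy=6,interpolation=2)
for z,rr,col in((.048,.064,(0,0,255)),(.048,.068,(0,255,0)),(.008,.064,(255,0,0))):
    for a in np.linspace(0,6.28,90):
        q=(proj("top",[P[0]+rr*np.cos(a),P[1]+rr*np.sin(a),z])+.5)*6
        cv2.circle(o,tuple(q.astype(int)),1,col,-1)
cv2.imwrite("pics/hold.png",o[1050:1530,1640:2100])
E
```

```text
grip wrist ((269.0, 209.5), (61.0, 20.0), 90.0)
[0.51437377 0.21744199 0.268     ] [[ 0.02947749  0.01288056]
 [ 0.03178892 -0.00597021]
 [-0.0294159  -0.01338549]
 [-0.03185051  0.00647513]]
grip top ((138.5, 206.5), (41.0, 19.0), 90.0)
[0.53191737 0.21796733 0.268     ] [[ 0.05282321  0.02637466]
 [ 0.05347032 -0.02271549]
 [-0.05284213 -0.02621231]
 [-0.0534514   0.02255313]]
[134 144 148] [102 107 110] [ 98 105 108]
holder ((310.5, 215.5), (37.0, 37.0), 90.0)
[ 0.53569218 -0.24569937  0.006     ] [0.11528242 0.11528401 0.11459021]
```

View pics/hold.png

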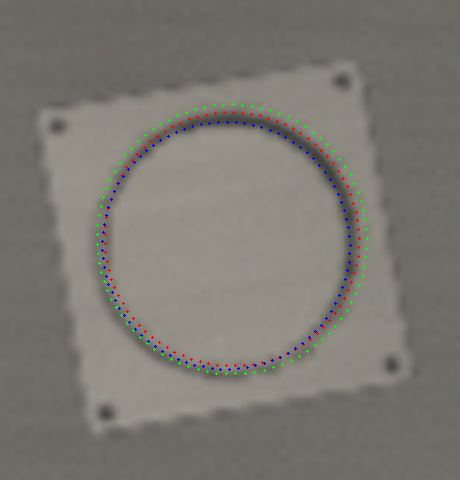

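```bash
python3 - <<'E'
from h import *
w=cv2.imread("pics/w1.png");t=cv2.imread("pics/t1.png")
g=w.max(2).astype(int)
print("col prof",g[175:225,250:290].mean(0).astype(int));print("row prof",g[140:255,264:274].mean(1).astype(int))
print("wrist",ray("wrist",269,196.5,.265),ray("wrist",268,152,.265),ray("wrist",270,241,.265))
print("top",ray("top",139.1,209.7,.265))
g=t.max(2).astype(int);print("top col",g[200:220,126:152].mean(0).astype(int))
print("top row",g[185:235,136:142].mean(1).astype(int))
C=np.array([(272,148),(292,322),(85,350)])/3.3+[120,140]-.35
Q=np.array([ray("top",*q,.004) for q in C]);print("rack",Q,(Q[0]+Q[2])/2,Q[0]-Q[1],Q[2]-Q[1])
E
```

```text
col prof [175 164 160 162 164 163 159 142 109  70  39  27  27  27  27  26  27  26
  25  25  25  25  25  25  25  25  24  23  22  30  53  77  89  92  93  93
  94  96  97  95]
row prof [174 168 162 156 150 143 137 135 132 126 110  81  48  32  37  46  54  60
  62  63  63  63  62  62  62  62  61  61  61  60  61  61  60  60  60  60
  59  57  49  37  29  24  24  24  23  22  22  24  24  23  23  23  23  23
  24  24  24  23  23  23  23  23  23  22  23  23  23  23  24  23  22  22
  23  22  22  22  22  22  22  22  22  22  22  21  23  22  23  22  22  22
  23  22  22  22  21  21  22  22  21  21  25  58 103 136 157 168 173 174
 174 173 172 171 171 171 172]
wrist [0.52737174 0.21900854 0.265     ] [0.56975708 0.22473261 0.265     ] [0.48167083 0.2128367  0.265     ]
top [0.52373563 0.21693311 0.265     ]
top col [80 80 81 81 80 80 78 72 57 37 23 21 21 21 20 22 20 20 23 31 38 42 47 50
 49 44]
top row [ 24  25  24  22  27  25  24  22  22  21  22  21  25  25  21  23  23  24
  24  24  25  21  25  20  23  24  20  18  19  18  21  19  20  23  20  26
  23  20  24  23  28  52  87  99 106 108 109 110 111 111]
rack [[0.62838665 0.09311592 0.004     ]
 [0.46426311 0.07042917 0.004     ]
 [0.43571925 0.26309665 0.004     ]] [0.53205295 0.17810628 0.004     ] [0.16412354 0.02268674 0.        ] [-0.02854386  0.19266748  0.        ]
```

```bash
cat >> h.py <<'E'
def togo(x,y,z):
    s=robot.sense();d=s["eef_rot"].T@(np.array([x,y,z])-s["tool_pos"])
    print("t",s["t"],"pos",s["tool_pos"],"F",s["wrist_force"],"shares",d/.3,"yaw",np.degrees(np.arctan2(s["eef_rot"][1,0],s["eef_rot"][0,0])))
E
python3 -c "
from h import *
togo(.526,.218,.239)"
```

```text
t 2.575 pos [0.52261727 0.20794424 0.40622313] F [-0.86169994 -0.41866224  0.1099293 ] shares [ 0.01470976 -0.03215233  0.5574109 ] yaw 6.91334486631017
```

{"name": "servo_tool", "arguments": {"steps": [0.015, -0.032, 0.2, -0.003, 0.015, -0.032, 0.2, -0.003, 0.015, -0.032, 0.35, -0.003, 0.015, -0.032, 0.35, -0.003, 0.015, -0.032, 0.35, -0.003]}}

```text
t: 3.2
tool_pos: [0.5275, 0.2197, 0.3053]
eef_rot: [[0.99, 0.141, 0.007], [0.141, -0.99, 0.002], [0.007, -0.001, -1.0]]
wrist_force: [-1.1, 0.0, 0.8]
grip_width: 0.0939
grip_force: 0.0
```

```bash
python3 - <<'E'
from h import *
w=robot.get_image("wrist")[:,:,::-1];cv2.imwrite("pics/w2.png",w)
togo(.526,.218,.239)
for dx in(-.045,.045):print(proj("wrist",[.526+dx*.99,.218+dx*.139,.265]))
E
```

```text
t 3.25 pos [0.52773867 0.21992487 0.30557148] F [-0.23238218  0.44339726  0.38748607] shares [-0.00840898  0.00576565  0.22183914] yaw 8.096170721696472
[281.54155564 299.09174053]
[282.06436033 176.74726269]
```

View pics/w2.png

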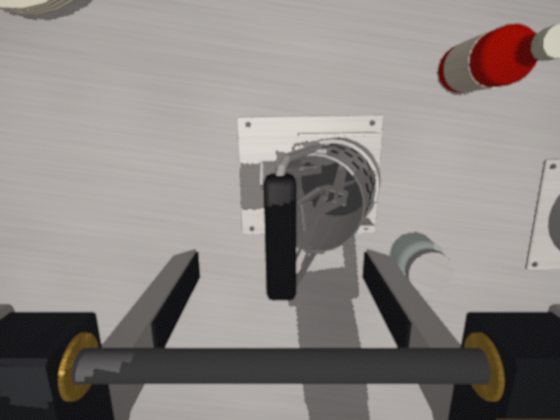

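The bar spans (281,175) to (281,300), within 2 px of the prediction, so I'll descend and pinch.

{"name": "servo_tool", "arguments": {"steps": [-0.005, 0.004, 0.1, 0, -0.005, 0.004, 0.18, 0, -0.005, 0.004, 0.22, 0, -0.005, 0.004, 0.22, 0, -0.005, 0.004, 0.22, 0]}}

```text
t: 3.88
tool_pos: [0.5255, 0.2187, 0.2366]
eef_rot: [[0.99, 0.141, 0.003], [0.141, -0.99, 0.001], [0.003, -0.0, -1.0]]
wrist_force: [-0.5, 0.1, 0.1]
grip_width: 0.0938
grip_force: 0.0
```

{"name": "servo_tool", "arguments": {"steps": [0, 0, 0, 0, 0, 0, 0, 0, 0, 0, 0, 0, 0, 0, 0, 0, 0, 0, 0, 0, 0, 0, 0, 0], "fingers": -1, "grip_force": 35}}

```text
t: 4.62
tool_pos: [0.5246, 0.2184, 0.2345]
eef_rot: [[0.99, 0.142, -0.0], [0.142, -0.99, -0.0], [-0.0, 0.0, -1.0]]
wrist_force: [-0.5, 0.0, -0.3]
grip_width: 0.0375
grip_force: 0.0
```

```bash
python3 - <<'E'
from h import *
togo(.526,.218,.239);s=robot.sense();print(s["grip_width"],s["grip_force"],s["wrist_torque"])
a=.32;y=[np.array([-.139,.99,0]) ]
E
```

```text
t 4.625 pos [0.52462191 0.21844256 0.23449287] F [-0.54267023  0.00741838 -0.34223499] shares [ 0.00433675  0.00211238 -0.01502405] yaw 8.138356820032607
0.037461907225706824 0.0 [-0.00817747  0.06236107  0.03705546]
```

{"name": "servo_tool", "arguments": {"steps": [0.003, 0, -0.012, 0, 0.003, 0, -0.012, 0, 0.003, 0, -0.012, 0, 0.003, 0, -0.012, 0, 0.003, 0, -0.012, 0, 0.003, 0, -0.012, 0]}}

```text
t: 5.38
tool_pos: [0.5257, 0.2191, 0.2389]
eef_rot: [[0.99, 0.142, 0.001], [0.142, -0.99, 0.001], [0.001, -0.001, -1.0]]
wrist_force: [0.4, 4.2, 4.1]
grip_width: 0.0219
grip_force: 35.0
```

Pinched: the width is 21.9 mm at 35 N. I'll ease the pail partway out along the cup's axis, then bring the pivot over the foot so it comes plumb while the cup still guides it.

{"name": "servo_tool", "arguments": {"steps": [0, -0.012, -0.035, 0, 0, -0.023, -0.07, 0, 0, -0.035, -0.104, 0, 0, -0.004, -0.114, 0, 0, 0.027, -0.122, 0, 0, 0.058, -0.129, 0, 0, 0.09, -0.135, 0, 0, 0.121, -0.139, 0, 0, 0.153, -0.142, 0, 0, 0.185, -0.144, 0, 0, 0.205, -0.145, 0, 0, 0.21, -0.145, 0]}}

```text
t: 6.88
tool_pos: [0.5344, 0.1559, 0.2817]
eef_rot: [[0.99, 0.141, -0.0], [0.141, -0.99, 0.0], [-0.0, -0.0, -1.0]]
wrist_force: [-0.3, -0.8, -7.3]
grip_width: 0.0218
grip_force: 35.0
```

```bash
python3 - <<'E'
from h import *
for i in range(8):
    w=robot.get_image("scene" if i==7 else "wrist")[:,:,::-1];s=robot.sense();print(s["t"],s["wrist_force"],s["wrist_torque"],s["tool_pos"])
cv2.imwrite("pics/s3.png",cv2.resize(w[220:400,220:460],None,fx=3,fy=3,interpolation=2))
E
```

```text
6.925 [-0.13368465 -0.53642023 -6.74455022] [ 0.03458465 -0.00544309  0.02078571] [0.53446438 0.15601719 0.28166164]
6.975 [ 0.42437811 -0.28030069 -6.74020639] [ 0.02654737  0.01511947 -0.02657916] [0.53441803 0.15625588 0.28162895]
7.025 [-0.02865575  0.13477596 -7.53211801] [-0.00682302 -0.00433857 -0.02887424] [0.53437623 0.15641211 0.2815825 ]
7.075 [-0.61036656  0.14377873 -6.98982672] [0.02963522 0.02276082 0.01386239] [0.5343752  0.15648651 0.28157428]
7.125 [ 0.23447082 -1.0033682  -6.86274944] [ 0.02832191  0.06875755 -0.02409939] [0.53434037 0.15654616 0.28155937]
7.175 [-0.10189841 -0.3947535  -7.60107877] [ 0.05912531 -0.02458973  0.02271843] [0.53437871 0.15651029 0.28155684]
7.225 [ 0.380567   -0.55093757 -6.93987303] [ 0.01851691  0.02992754 -0.01290906] [0.53438758 0.15649551 0.28159541]
7.275 [-0.74864904 -0.36164417 -7.92005872] [ 0.07200673  0.01689308 -0.01685532] [0.53438483 0.15647596 0.28158606]
```

View pics/s3.png

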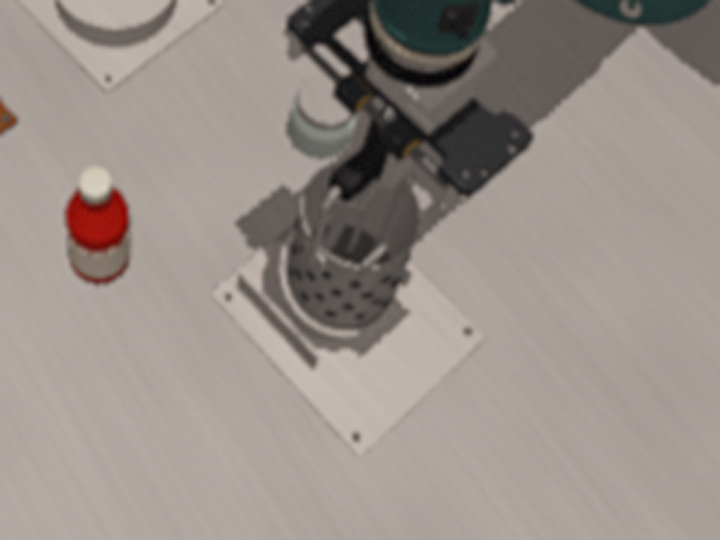

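The pail is nearly plumb and still guided by the cup lip (crop about 345,270). I'll lift it slowly straight up.

{"name": "servo_tool", "arguments": {"steps": [0, 0, -0.02, 0, 0, 0, -0.05, 0, 0, 0, -0.08, 0, 0, 0, -0.115, 0, 0, 0, -0.15, 0, 0, 0, -0.19, 0, 0, 0, -0.23, 0, 0, 0, -0.27, 0, 0, 0, -0.31, 0, 0, 0, -0.34, 0, 0, 0, -0.36, 0, 0, 0, -0.365, 0]}}

```text
t: 8.78
tool_pos: [0.5346, 0.1563, 0.3916]
eef_rot: [[0.99, 0.142, 0.001], [0.142, -0.99, 0.0], [0.001, 0.0, -1.0]]
wrist_force: [-0.1, 0.3, -7.1]
grip_width: 0.0217
grip_force: 35.0
```

```bash
cat > swing.py <<'E'
# film the hanging pail n frames; pail-swing pixel displacement by image tracking, plus force
from h import *
import sys
def film(n,cam="scene"):
    T=[];I=[];F=[];P=[]
    for i in range(n):
        T.append(robot.sense()["t"]);I.append(robot.get_image(cam)[:,:,::-1].copy());s=robot.sense();F.append(s["wrist_force"]);P.append(s["tool_pos"])
    return np.array(T),I,np.array(F),np.array(P)
E
python3 - <<'E'
from swing import *
T,I,F,P=film(20)
np.savez("f1.npz",T=T,I=np.array(I),F=F,P=P)
print(P[0],P[-1],F.mean(0))
g=np.array([-.14,.99,0]);f=F@g
A=np.c_[np.cos(6.98*T),np.sin(6.98*T),T*0+1];c=np.linalg.lstsq(A,f,rcond=None)[0];print("force fit",c,np.hypot(*c[:2])/7.2, "resid",(f-A@c).std())
o=cv2.addWeighted(I[0],.5,I[9],.5,0);cv2.imwrite("pics/s4.png",np.hstack([cv2.resize(x[200:400,240:420],None,fx=2.2,fy=2.2) for x in (I[0],I[9])]))
print(T[0],T[9],proj("scene",P[0]+[0,0,.019]),proj("scene",P[0]+[0,0,.019-.24]))
E
```

```text
[0.53457336 0.15623589 0.39133097] [0.53446886 0.15622736 0.39117407] [-0.09929741 -0.13567865 -7.1605629 ]
force fit [-0.26528849  0.02919208 -0.1133717 ] 0.03706802586028233 resid 0.39105191792305916
8.775 9.225 [355.00819034 247.17872781] [338.73385146 294.04311799]
```

View pics/s4.png

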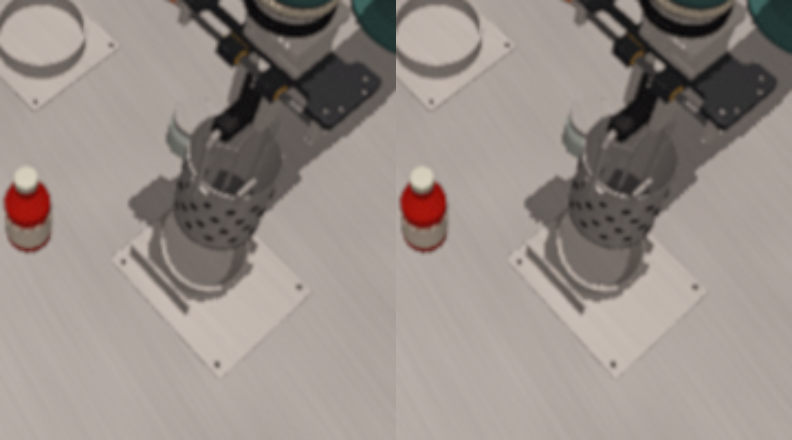

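Only a small swing (under 0.04 rad) and no contact. I'll carry it across on a smooth 3 s profile.

{"name": "servo_tool", "arguments": {"steps": [0, 0.001, 0, 0, -0.001, 0.007, 0, 0, -0.003, 0.021, 0, 0, -0.007, 0.047, 0, 0, -0.012, 0.085, 0, 0, -0.019, 0.137, 0, 0, -0.028, 0.202, 0, 0, -0.039, 0.278, 0, 0, -0.051, 0.364, 0, 0, -0.064, 0.459, 0, 0, -0.078, 0.56, 0, 0, -0.093, 0.662, 0, 0]}}

```text
t: 11.28
tool_pos: [0.5345, -0.0465, 0.3913]
eef_rot: [[0.99, 0.141, 0.0], [0.141, -0.99, -0.0], [0.0, 0.0, -1.0]]
wrist_force: [0.2, 0.2, -6.7]
grip_width: 0.0216
grip_force: 35.0
```

{"name": "servo_tool", "arguments": {"steps": [-0.014, 0.102, 0, 0, -0.028, 0.203, 0, 0, -0.042, 0.298, 0, 0, -0.054, 0.384, 0, 0, -0.065, 0.46, 0, 0, -0.074, 0.525, 0, 0, -0.081, 0.577, 0, 0, -0.086, 0.615, 0, 0, -0.09, 0.641, 0, 0, -0.092, 0.655, 0, 0, -0.093, 0.661, 0, 0, -0.093, 0.662, 0, 0]}}

```text
t: 12.78
tool_pos: [0.5355, -0.2446, 0.3913]
eef_rot: [[0.99, 0.142, 0.0], [0.142, -0.99, -0.0], [0.0, 0.0, -1.0]]
wrist_force: [0.1, -1.2, -7.4]
grip_width: 0.0218
grip_force: 35.0
```

```bash
cat >> swing.py <<'E'
def pix(P,th,d,cam):  # point d below pivot on axis at swing angle th (foot to grip +y positive)
    g=np.array([-.141,.99,0]);return proj(cam,P+[0,0,.019]+d*(np.sin(th)*g-np.cos(th)*np.array([0,0,1])))
def analyse(T,I,P,cam="scene",save=None):
    P=P.mean(0);a=pix(P,0,.17,cam);b=pix(P,.1,.17,cam);e=(b-a)/.1
    u,v=np.round(a).astype(int);h=30
    R=[cv2.cvtColor(i,cv2.COLOR_BGR2GRAY).astype(np.float32)[v-h:v+h,u-h:u+h] for i in I]
    w=cv2.createHanningWindow((2*h,2*h),cv2.CV_32F)
    D=np.array([cv2.phaseCorrelate(R[0],r,w)[0] for r in R]);th=D@e/(e@e)
    A=np.c_[np.cos(6.98*T),np.sin(6.98*T),T*0+1];c=np.linalg.lstsq(A,th,rcond=None)[0]
    print("px/rad",e,"th",np.round(th,4),"\nfit cos,sin,off",c,"amp",np.hypot(*c[:2]),"resid",(th-A@c).std(),"t",T[0],T[-1])
    return c
E
python3 - <<'E'
from swing import *
z=np.load("f1.npz");analyse(z["T"],z["I"],z["P"])
T,I,F,P=film(20);np.savez("f2.npz",T=T,I=np.array(I),F=F,P=P);analyse(T,I,P)
f=F@[-.141,.99,0];A=np.c_[np.cos(6.98*T),np.sin(6.98*T),T*0+1];print("force",np.linalg.lstsq(A,f,rcond=None)[0]/7.2)
togo(.5357,-.2448,.391)
E
```

```text
px/rad [50.81775123 48.8038641 ] th [ 0.     -0.0045 -0.0055 -0.0079 -0.0119 -0.0115 -0.0194 -0.0134 -0.0104
 -0.0073  0.0022  0.0131  0.0152  0.025   0.0219  0.0239  0.0338  0.0361
  0.0563 -0.2376] 
fit cos,sin,off [-0.0289705   0.00714704 -0.00394684] amp 0.029839072411510428 resid 0.05312563945976473 t 8.775 9.725
px/rad [37.25720838 33.90404504] th [ 0.      0.0055  0.008   0.0038  0.0126  0.023   0.0225  0.0252  0.017
  0.0292  0.0175  0.0236  0.0161  0.0023 -0.0311 -0.0236 -0.0265 -0.0124
  0.0015  0.0292] 
fit cos,sin,off [-0.01854786 -0.0074467   0.00824575] amp 0.019986909170342942 resid 0.011389743258966505 t 12.775 13.725
force [0.01109771 0.02313311 0.00080193]
t 13.775 pos [ 0.53543824 -0.2448969   0.39118216] F [-0.42934248 -0.44919045 -7.53649667] shares [ 0.00090947 -0.00019636  0.00060716] yaw 8.13193314807697
```

```bash
cat >> swing.py <<'E'
def wrist_fit(n=22):
    Pm=robot.sense()["tool_pos"];g=np.array([-.141,.99,0]);x=np.array([.99,.141,0]);top=Pm+[0,0,.019]
    X=[top+r*np.cos(a)*x+r*np.sin(a)*g-[0,0,d] for d in(.07,.105,.2) for r in(.046,) for a in np.linspace(0,6.2,24)]
    hull=cv2.convexHull(np.array([proj("wrist",q) for q in X],np.float32)).astype(np.int32)
    e=(pix(Pm,.1,.12,"wrist")-pix(Pm,0,.12,"wrist"))/.1
    T,I,F,P=film(n,"wrist");G=[cv2.cvtColor(i,cv2.COLOR_BGR2GRAY) for i in I]
    m=np.zeros_like(G[0]);cv2.fillPoly(m,[hull],255);m[245:]=0
    cv2.polylines(I[0],[hull],True,(0,0,255));cv2.imwrite(f"pics/wf{T[0]:.1f}.png",I[0])
    p0=cv2.goodFeaturesToTrack(G[0],60,.02,5,mask=m)
    D=[];ok=np.ones(len(p0),bool)
    for q in G:
        p,st,er=cv2.calcOpticalFlowPyrLK(G[0],q,p0,None,winSize=(15,15));ok&=st.ravel()>0;D.append((p-p0)[:,0])
    D=np.array(D)[:,ok]@e/(e@e)
    th=np.median(D,1);A=np.c_[np.cos(6.98*T),np.sin(6.98*T),T*0+1];c=np.linalg.lstsq(A,th,rcond=None)[0]
    print("e",e,"nfeat",ok.sum(),"th",np.round(th,4),"\nfit",c,"amp",np.hypot(*c[:2]),"resid",(th-A@c).std(),"T",T[0],T[-1],"feat std q",np.quantile(D.std(0),[.1,.5,.9]))
    f=F@g;print("force",np.linalg.lstsq(A,f,rcond=None)[0]/7.2,"now",robot.sense()["t"])
E
python3 -c "
from swing import *
wrist_fit()"; ls pics
```

```text
e [-139.02439197    1.66421251] nfeat 35 th [ 0.      0.0066  0.0146  0.0203  0.0234  0.0237  0.0208  0.0163  0.0077
  0.0012 -0.0051 -0.0113 -0.0155 -0.0197 -0.0208 -0.0155 -0.0127 -0.0065
 -0.0005  0.0057  0.014   0.0199] 
fit [-0.01989366 -0.00792478  0.00138387] amp 0.02141400884753667 resid 0.0010125214549852408 T 13.775 14.825 feat std q [0.0010154  0.01518694 0.02750349]
force [-0.04676844  0.00818169 -0.00952759] now 14.875
crop1.png
hold.png
s3.png
s4.png
scene0.png
t1.png
top0.png
w1.png
w2.png
wf13.8.png
```

{"name": "servo_tool", "arguments": {"steps": [0, 0, 0.002, 0, 0, 0, 0.011, 0, 0, 0, 0.033, 0, 0, 0.008, 0.067, 0, 0, 0.008, 0.11, 0, 0, 0.008, 0.159, 0, 0, 0.008, 0.207, 0, 0, 0, 0.25, 0, 0, 0, 0.284, 0, 0, 0, 0.306, 0, 0, 0, 0.315, 0, 0, 0, 0.317, 0]}}

```text
t: 16.38
tool_pos: [0.5355, -0.245, 0.2963]
eef_rot: [[0.99, 0.141, 0.0], [0.141, -0.99, -0.0], [0.0, 0.0, -1.0]]
wrist_force: [-0.1, 0.7, -7.5]
grip_width: 0.0219
grip_force: 35.0
```

```bash
python3 -c "
from swing import *
wrist_fit()
togo(.5357,-.2448,.296)
"; ls pics|grep wf
```

```text
e [-139.01334782    1.68425147] nfeat 33 th [0.     0.0005 0.002  0.0037 0.0055 0.0078 0.0098 0.0113 0.0127 0.013
 0.0124 0.0112 0.0096 0.0073 0.0049 0.0031 0.0014 0.0003 0.0001 0.0004
 0.0015 0.0031] 
fit [-0.00252681 -0.00590495  0.00643847] amp 0.006422868952378958 resid 0.00015195601973062907 T 16.375 17.425 feat std q [0.00068448 0.00463375 0.00755838]
force [ 0.00614469  0.0222166  -0.00727998] now 17.475
t 17.475 pos [ 0.53542967 -0.2448927   0.29606658] F [ 0.77691138  0.05670184 -6.77220221] shares [ 0.00093576 -0.00017841  0.00022188] yaw 8.134488994259817
wf13.8.png
wf16.4.png
```

{"name": "servo_tool", "arguments": {"steps": [0, 0, 0, 0, 0, -0.0026, 0, 0, 0, -0.0026, 0, 0, 0, -0.0026, 0, 0, 0, -0.0026, 0, 0, 0, 0, 0, 0, 0, 0, 0, 0]}}

```text
t: 18.35
tool_pos: [0.5354, -0.245, 0.2961]
eef_rot: [[0.99, 0.141, 0.0], [0.141, -0.99, -0.0], [-0.0, 0.0, -1.0]]
wrist_force: [-0.2, -0.3, -7.1]
grip_width: 0.0214
grip_force: 35.0
```

```bash
python3 - <<'E'
from swing import *
wrist_fit()
s=robot.get_image("scene")[:,:,::-1].copy();t=robot.get_image("top")[:,:,::-1].copy()
P=robot.sense()["tool_pos"];o=[]
for n,im in(("scene",s),("top",t)):
    k=6;u,v=proj(n,[.5357,-.2448,.12]).astype(int)
    c=cv2.resize(im[v-45:v+45,u-33:u+33],None,fx=k,fy=k,interpolation=2)
    def ring(r,z,col,cx=.5357,cy=-.2448):
        for a in np.linspace(0,6.28,70):
            q=(proj(n,[cx+r*np.cos(a),cy+r*np.sin(a),z])-[u-33,v-45]+.5)*k;cv2.circle(c,tuple(int(w) for w in q),1,col,-1)
    ring(.068,.048,(0,255,0));zf=P[2]+.019-.24
    ring(.05,zf,(0,0,255),P[0],P[1]);ring(.05,zf+.14,(255,0,0),P[0],P[1]);o.append(c)
cv2.imwrite("pics/chk.png",np.hstack(o))
E
```

```text
e [-139.03162005    1.67667625] nfeat 34 th [ 0.      0.0001  0.0003  0.0008  0.0015  0.0023  0.0034  0.0038  0.004
  0.0039  0.004   0.0035  0.0028  0.0021  0.0012  0.0007  0.0002 -0.0001
 -0.0001 -0.      0.0001  0.0008] 
fit [ 0.00152075 -0.00151502  0.00189814] amp 0.002146614358990494 resid 0.00014037890081991817 T 18.35 19.4 feat std q [0.00018487 0.00154105 0.00271921]
force [ 0.0013129  -0.05211583 -0.01380862] now 19.45
```

View pics/chk.png

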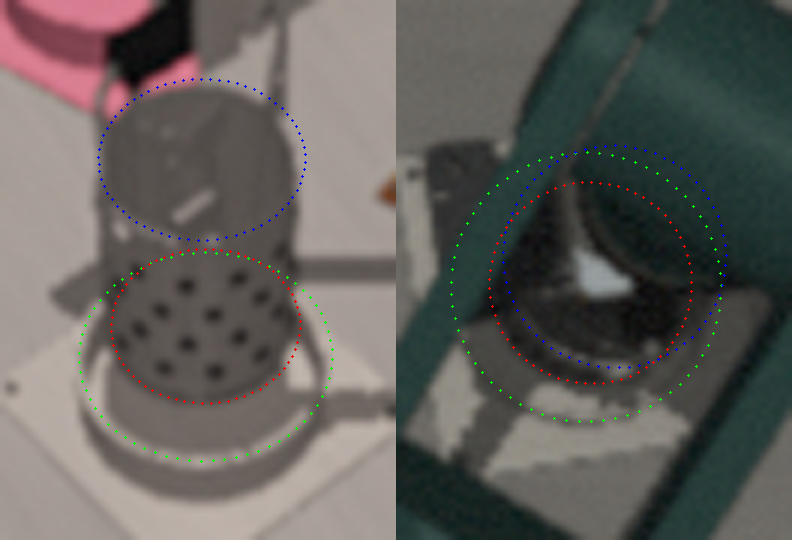

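The scene crop shows the pail plumb and centred over the collar (overlay rings agree within 1 px), with the swing now at 0.002 rad. I'll hold three seconds, then lower.

{"name": "servo_tool", "arguments": {"steps": [0, 0, 0, 0, 0, 0, 0, 0, 0, 0, 0, 0, 0, 0, 0, 0, 0, 0, 0, 0, 0, 0, 0, 0, 0, 0, 0, 0, 0, 0, 0, 0, 0, 0, 0, 0, 0, 0, 0, 0, 0, 0, 0, 0, 0, 0, 0, 0]}}

```text
t: 21.05
tool_pos: [0.5355, -0.2449, 0.2961]
eef_rot: [[0.99, 0.141, 0.0], [0.141, -0.99, -0.0], [-0.0, 0.0, -1.0]]
wrist_force: [0.2, 0.2, -6.9]
grip_width: 0.0218
grip_force: 35.0
```

{"name": "servo_tool", "arguments": {"steps": [0, 0, 0, 0, 0, 0, 0, 0, 0, 0, 0, 0, 0, 0, 0, 0, 0, 0, 0, 0, 0, 0, 0, 0, 0, 0, 0, 0, 0, 0, 0, 0, 0, 0, 0, 0, 0, 0, 0, 0, 0, 0, 0, 0, 0, 0, 0, 0]}}

```text
t: 22.55
tool_pos: [0.5354, -0.2449, 0.2961]
eef_rot: [[0.99, 0.142, 0.0], [0.142, -0.99, -0.0], [0.0, 0.0, -1.0]]
wrist_force: [-0.2, 0.1, -7.7]
grip_width: 0.0219
grip_force: 35.0
```

```bash
python3 -c "
from swing import *
wrist_fit(12)
togo(.5357,-.2448,.229)
"
```

```text
e [-139.03120831    1.66171728] nfeat 36 th [ 0.     -0.0006 -0.0012 -0.002  -0.0026 -0.003  -0.0033 -0.0033 -0.0028
 -0.0025 -0.0018 -0.0011] 
fit [ 0.00171719 -0.00116935 -0.00118376] amp 0.002077527697120514 resid 6.990759441293692e-05 T 22.55 23.1 feat std q [0.00019775 0.00099793 0.00162528]
force [-0.05173644  0.00530882 -0.01805496] now 23.15
t 23.15 pos [ 0.53544499 -0.24488593  0.2960672 ] F [-0.06849674 -0.03653393 -7.21143693] shares [ 8.87160183e-04 -1.85981781e-04  2.23557305e-01] yaw 8.135873516307461
```

Still. I'll lower to 4 mm above the seat, then creep down.

{"name": "servo_tool", "arguments": {"steps": [0, 0, 0.004, 0, 0, 0, 0.015, 0, 0, 0, 0.033, 0, 0, 0, 0.055, 0, 0, 0, 0.08, 0, 0, 0, 0.105, 0, 0, 0, 0.13, 0, 0, 0, 0.155, 0, 0, 0, 0.178, 0, 0, 0, 0.195, 0, 0, 0, 0.205, 0, 0, 0, 0.208, 0]}}

```text
t: 24.65
tool_pos: [0.5354, -0.2449, 0.2336]
eef_rot: [[0.99, 0.142, -0.0], [0.142, -0.99, -0.0], [-0.0, 0.0, -1.0]]
wrist_force: [0.1, -0.2, -6.6]
grip_width: 0.0217
grip_force: 35.0
```

{"name": "servo_tool", "arguments": {"steps": [0, 0, 0.002, 0, 0, 0, 0.004, 0, 0, 0, 0.006, 0, 0, 0, 0.008, 0, 0, 0, 0.01, 0, 0, 0, 0.012, 0, 0, 0, 0.014, 0, 0, 0, 0.016, 0, 0, 0, 0.016, 0]}}

```text
t: 25.78
tool_pos: [0.5354, -0.2449, 0.2289]
eef_rot: [[0.99, 0.141, 0.0], [0.141, -0.99, -0.0], [0.0, 0.0, -1.0]]
wrist_force: [0.2, 0.8, -6.3]
grip_width: 0.0217
grip_force: 35.0
```

{"name": "servo_tool", "arguments": {"steps": [0, 0, 0.002, 0, 0, 0, 0.004, 0, 0, 0, 0.006, 0, 0, 0, 0.006, 0]}}

```text
t: 26.28
tool_pos: [0.5356, -0.2452, 0.2288]
eef_rot: [[0.99, 0.141, 0.002], [0.141, -0.99, -0.002], [0.002, 0.002, -1.0]]
wrist_force: [-3.3, 0.2, 1.9]
grip_width: 0.0215
grip_force: 35.0
```

{"name": "servo_tool", "arguments": {"steps": [0, 0, -0.002, 0, 0, 0, -0.002, 0]}}

```text
t: 26.52
tool_pos: [0.5356, -0.2452, 0.2287]
eef_rot: [[0.99, 0.141, 0.001], [0.141, -0.99, -0.001], [0.001, 0.001, -1.0]]
wrist_force: [-1.8, -0.6, 3.0]
grip_width: 0.0214
grip_force: 35.0
```

{"name": "servo_tool", "arguments": {"steps": [0, 0, 0, 0, 0, 0, 0, 0, 0, 0, 0, 0, 0, 0, 0, 0, 0, 0, 0, 0, 0, 0, 0, 0, 0, 0, 0, 0, 0, 0, 0, 0, 0, 0, 0, 0, 0, 0, 0, 0], "fingers": 1}}

```text
t: 27.78
tool_pos: [0.5354, -0.2449, 0.2277]
eef_rot: [[0.99, 0.142, 0.0], [0.142, -0.99, -0.0], [-0.0, 0.0, -1.0]]
wrist_force: [-0.6, 0.1, -0.2]
grip_width: 0.0936
grip_force: 0.0
```

{"name": "servo_tool", "arguments": {"steps": [0, 0, -0.05, 0, 0, 0, -0.12, 0, 0, 0, -0.22, 0, 0, 0, -0.35, 0, 0, 0, -0.45, 0, 0, 0, -0.5, 0, 0, 0, -0.5, 0, 0, 0, -0.5, 0]}}

```text
t: 28.78
tool_pos: [0.5353, -0.2448, 0.3773]
eef_rot: [[0.99, 0.142, -0.001], [0.142, -0.99, 0.0], [-0.001, -0.0, -1.0]]
wrist_force: [-0.6, -0.8, 0.9]
grip_width: 0.0941
grip_force: 0.0
```

```bash
python3 - <<'E'
from h import *
im=robot.get_image("scene")[:,:,::-1];w=robot.get_image("wrist")[:,:,::-1]
cv2.imwrite("pics/end.png",np.hstack([cv2.resize(im[60:360,100:400],(400,400)),cv2.resize(w[0:420,70:490],(400,400))]))
print(robot.sense()["t"],robot.sense()["wrist_force"],robot.sense()["grip_width"])
E
```

```text
28.875 [-0.06337364 -0.24602272 -0.59891019] 0.0939064589021347
```

View pics/end.png

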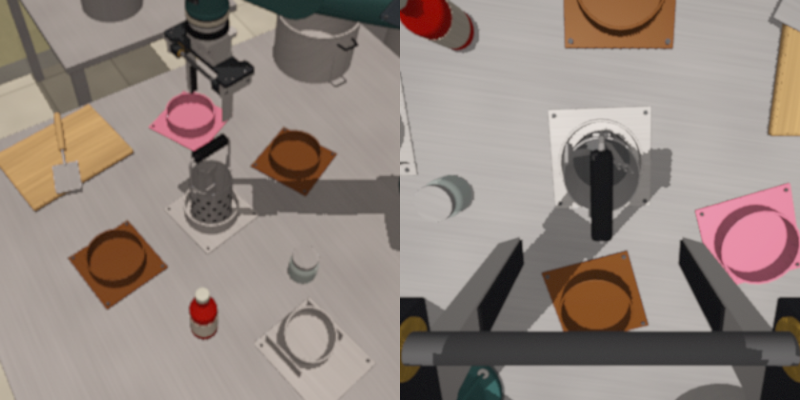

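The pail stands upright in the pale holder (left view 210,200, right view 600,165). The gripper is clear, and the bottle and jar have not moved.

```bash
python3 -c "
from bench import robot
print(robot.job_done())"
```

```text
the job is handed in; nothing more can be done
None
```

The pail hung plumb and still (about 0.002 rad of swing) over the upright holder for more than three seconds, was lowered in and released, stands upright there, and the job was handed in at about 29 s.

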